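# Square a leaded panel in the clamp board

### The arm

A 6-joint arm with a two-finger parallel gripper is mounted at the origin on the work surface; the furniture and walls round the work are solid. World frame = base frame: x ahead of the robot, y to its left, z up, the work surface at z = 0. Lengths are in m, angles in rad, forces in N, time in s.
With the tool pointing down it reaches from about 0.35 to 0.775 m from the base axis. Payload 5.5 kg.
Tool frame: the origin (TCP) lies on the centre line of the jaws, within the pads' length; the fingertips stand 11 mm ahead of it and the grasp point (between the pads) lies 8 mm behind it; z points along the fingers, y is the direction in which the jaws open and shut (so a half turn about z gives the same grasp; the last joint's range is limited). The gripper opens to 85 mm and grips with 20 to 120 N. Pads are 22 mm wide; open, the fingers measure 114 mm over their backs; the gripper's body (76 mm by 85 mm) begins 54 mm behind the grasp point. The pads swing forward as they close: fully open they stand 13 mm farther back than shut.
Start: joints at [-1.387, 0.313, 0.046, 1.304, 0, 1.431], TCP at [0.183, -0.545, 0.242] pointing down, gripper open.
Joint ranges: [-2.76, 2.76], [-0.86, 1.69], [-1.03, 1.26], [-2.2, 2.34], [-1.47, 1.5], [-3.14, 3.14]. Speed limits (rad/s): [2.57, 2.57, 3.14, 3.14, 3.14, 3.14].

### API

Orientations are given as a unit quaternion [w, x, y, z].
In Python, from workcell import env, imaging, order gives the robot as it stands. The module is installed in compiled form; this text tells all that it offers.
- The arm moves only by the tool move_arm, never from a script. Its argument "deltas" is one flat list of numbers, 7 for each row, row after row: the gripper's target within -1 to 1 (shut at 1, half-way at 0, fully open at -1), then the shift along the tool's x, y, z in m, then the turn, a rotation vector about the tool's x, y, z in degrees. In form: [jaw, tx, ty, tz, ax, ay, az, jaw, tx, ty, tz, ax, ay, az, ...]. A call has 1 to 10 rows; each row shifts and turns the commanded pose from where the row before left it, along the tool's axes as they then stand; what a row does not reach is not made up. A row lasts 1/8 s, in which the tool goes at most 62.5 mm and 10.7 degrees, less where a joint would pass 70% of its speed; a pose out of reach is approached as far as the arm can. A call is refused whole if a number of a shift passes 0.0625 or a number of a turn 10.7, either way. A call with a gripper value outside its range is refused whole. The fingers move at their own pace and stop on an object; "squeeze" is the grip in N (left out, the last holds). Time passes only in rows, so rows that do not move let the fingers close. It gives the time, the measured TCP pose, the force and the opening at its end, in the units of the state.
- env.get_state(): the state, without advancing time (a new reading comes with each control period).
- imaging.read_camera(name): name is "scene" or "top" or "wrist"; returns a dict with "img" (400x640x3 uint8, red, green, blue), "z_map" (400x640 float32, m along the optical axis (not along the pixel's ray), 0 where there is no reading), "fx", "fy", "cx", "cy" (pixels), "rvec" (rotation vector, rad) and "tvec" (3), from world to camera coordinates, as OpenCV has them. Camera axes: x right, y down, z forward; pixel columns grow to the right and rows downward; lengths in m; the calibration is good to about 2 mm. The wrist camera is an equidistant fisheye: a pixel r from the principal point sees the ray r / f radians off the axis. A picture is of the moment at which its call begins.
- order.hand_in(): hands the job in, once; it reports no verdict.
Trained networks look in a picture, given as the dict that the camera call returned (one of the last four; its "shot" number tells which), for a name from the list of things; names that differ only in an ending like _2 or _b are one class to them, and where a whole thing is asked for, a point or a joint stands for the part that bears it (a point fixed in the world has none). Each returns a list of dicts, best first, with "confidence" (0 to 1); they miss things now and then, are a little off and sometimes report something else, mostly with a low value. They report only what shows in the picture. A call takes as long as a camera call. They do not tell look-alikes from the thing itself.
- imaging.recognise(picture, thing): "centre" ([column, row] in pixels, amid what is visible of it).
- imaging.cut_out(picture, thing): "mask" (400x640 bool, what is visible of it) and "centre" ([column, row] in pixels, amid what is visible of it).
The state is a dict: "clock": time; "joint_pos": joint angles; "qvel": joint speeds; "tau": joint torques, N m; "tcp_pos": TCP position; "orientation": TCP orientation; "wrist_force": force on the tool from outside, world axes, zero at the start; "ft_torque": the same for the moment, N m; "finger_gap": finger opening in m.
Only numpy, scipy, OpenCV 4.12 (cv2) and the standard library are available. Lean on these libraries where they do the work, as an engineer would, in place of code of your own. Each camera call takes 0.05 s, during which the arm holds its last target.

### The job

Square up the small leaded panel for soldering: push it sideways flat against the side fence of the plywood board, then slide the oak clamp bar along its track until it holds the panel tight against the back fence. Push the bar at the middle (on its aluminium plate), because it binds in the track when pushed off-centre. With panel and bar tight, swing the black clamp lever clockwise a full quarter turn to its stop to lock the bar, and leave the white bottle behind the board standing where it is.

Things in the scene. Friction and masses are not known exactly. Their poses are not given: they have to be found in the camera images.
- squaring_board: Fixed plywood board, 340 (its x) x 180 (its y) x 18 mm; origin: centre of its underside, on the bench. An aluminium T-track is let in flush along x at y = 0. Oak back fence across its +x end, inner face at x = +0.155; oak side fence along its -y edge from x = +0.050 to the back fence, inner face at y = -0.070; both 14 mm high above the board's top. Its +y side is open.
- leaded_panel: Loose leaded-glass panel, grey metal border, 120 (its x) x 110 (its y) x 12 mm, about 0.4 kg, lying flat on the board's top, askew by up to 0.1 rad and 8 to 32 mm off each fence; origin: centre of its underside, its x roughly along the board's. Squared up, its origin is at board x = +0.095, y = -0.015, z = +0.018, its axes parallel to the board's.
- clamp_bar: Oak bar across the board, 170 (its y) x 44 (its x) x 24 mm, about 0.5 kg; origin: centre of its underside, on the board's top. Its +x face pushes the panel. A 46 mm runner under its middle slides in the track along board x with 0.8 mm play a side. Pushed within 12 mm of its middle, 3 to 10 N move it; from about 25 mm off it jams. With the panel home its origin is at board x = +0.013.
- bar_push (a point): Centre of the aluminium push plate (36 mm wide, 20 mm high) at the middle of the bar's -x face, 24 mm from the bar's origin, 30 mm above the bench. Push the bar here, towards the board's +x. The bar's top is 42 mm above the bench, the panel's 30 mm.
- clamp_lever (a joint): Angle (rad) of the black clamp lever on top of the bar; it turns about the vertical through the bar's origin. 0: it points to the bar's +y, loose; clockwise from above to its stop at 1.6, where it points to the bar's +x, over the panel. Its round end, 14 mm thick, is centred 60 mm from the axis, 68 mm above the bench. It stays where left; 2 to 6 N there turn it (more past 1.1, where it clamps).
- flux_bottle: White squeeze bottle with red cap, 55 mm diameter, 172 mm high, standing on the bench near the board's far left corner; leave it alone. Origin at the centre of its underside.
- fence_corner (a point): The inner corner where the side fence meets the back fence, on the board's top: board x = +0.155, y = -0.070, 18 mm above the bench. The panel belongs in this corner.
Mind the look-alikes: they are no part of the job. There is more than one size of the leaded_panel; the job needs the largest.

How it is judged:
On the way:
1. panel square in the corner and the bar tight against it while the lever is still loose (x of leaded_panel in the frame of squaring_board above 0.0915 m and y of leaded_panel in the frame of squaring_board below -0.0115 m and x of clamp_bar in the frame of squaring_board above 0.0095 m and value of joint clamp_lever below 0.8 rad), for 0.2 s.
At the end, for the whole second after the job is handed in: The panel lies flat on the board, within 3.5 mm of both fences and square to them within 0.035 rad; the bar is within 3.5 mm of its place against the panel; the lever is turned past 1.3 rad; all at rest (x of leaded_panel in the frame of squaring_board above 0.0915 m and y of leaded_panel in the frame of squaring_board below -0.0115 m and z of each of leaded_panel, clamp_bar in the frame of squaring_board below 0.021 m and angle between the x axis of leaded_panel and the x axis of squaring_board, either way round below 0.035 rad and x of clamp_bar in the frame of squaring_board above 0.0095 m and value of joint clamp_lever above 1.3 rad and linear speed of each of leaded_panel, clamp_bar below 0.01 m/s); the robot touches nothing.
It fails at once if the white bottle was moved more than 30 mm or tipped over (distance of flux_bottle from where it was at the start of the episode above 0.03 m or angle between flux_bottle's own z axis and vertical above 0.5 rad).
It also fails if it takes over 58 s, if anything falls off the work surface, if the arm or the gripper's body presses on something with over 40 N, if the wrist force passes 120 N, or if a joint passes its speed limit or range.

## Working session

There is one attempt and no reset: what is moved stays moved. The work goes in short steps, Python scripts to look and compute and a tool call to move; the robot and the scene stay as the last step left them, time stands still between calls to the robot, and variables do not carry over. Pictures are saved under pics/ and viewed, and the job is handed in when it is done.

Besides the shell and the picture viewer there is one more tool, called after "Request:" as a command line: name --argument value ..., lists and objects as JSON in quotes. move_arm: Moves the arm, as the interface text tells. Its arguments: {"type":"object","properties":{"deltas":{"type":"array"},"squeeze":{"type":"number"}},"required":["deltas"]}

```bash
mkdir -p pics && cat > h.py <<'E'
import numpy as np, cv2
from workcell import env, imaging, order
def save(p,name): cv2.imwrite('pics/'+name,cv2.cvtColor(p['img'],cv2.COLOR_RGB2BGR))
def cloud(p):
    R,_=cv2.Rodrigues(np.array(p['rvec'],float)); t=np.array(p['tvec'],float).ravel()
    z=p['z_map'].astype(float); v,u=np.mgrid[:400,:640]
    P=np.stack([(u-p['cx'])/p['fx']*z,(v-p['cy'])/p['fy']*z,z],-1)
    W=(P-t)@R
    W[z==0]=np.nan
    return W
def proj(p,X):
    return cv2.projectPoints(np.array(X,float).reshape(-1,3),np.array(p['rvec'],float),np.array(p['tvec'],float),np.array([[p['fx'],0,p['cx']],[0,p['fy'],p['cy']],[0,0,1.]]),None)[0].reshape(-1,2)
E
python3 - <<'E'
from h import *
s=env.get_state(); print(s)
for n in ('scene','top'):
    p=imaging.read_camera(n); save(p,n+'0.png'); np.savez(n+'0.npz',W=cloud(p),img=p['img'])
    R,_=cv2.Rodrigues(np.array(p['rvec'],float)); print(n,p['fx'],(-R.T@np.array(p['tvec'])).ravel(),R[2])
    W=cloud(p)
    for t in ('squaring_board','leaded_panel','clamp_bar','clamp_lever','bar_push','flux_bottle'):
        for d in imaging.cut_out(p,t): 
            m=d['mask']; print(t,round(d['confidence'],2),np.round(d['centre']),m.sum(),np.round(np.nanmedian(W[m],0),3))
E
```

```text
{'clock': 0.0, 'joint_pos': array([-1.38659187e+00,  3.14001888e-01,  4.49767791e-02,  1.30357140e+00,
       -2.27367993e-06,  1.43118684e+00]), 'qvel': array([ 0.00141402, -0.00103605, -0.0005236 , -0.00034507,  0.00025501,
       -0.00053251]), 'tau': array([-1.02191258e-03, -4.80624497e+01,  2.98534459e+01,  1.90985244e-02,
       -1.05607130e-04,  1.07972204e-05]), 'tcp_pos': array([ 0.18285241, -0.54464492,  0.24140709]), 'orientation': array([-8.99842888e-04,  9.86921273e-01,  1.61200467e-01, -2.12046839e-05]), 'wrist_force': array([-0.63580822, -0.77535607, -0.35983266]), 'ft_torque': array([ 0.00547939, -0.04716798,  0.02154311]), 'finger_gap': 0.08539943833679016}
scene 415.06281651865913 [-0.1394864   0.97048166  0.49698261] [ 0.6062441  -0.68360608 -0.40638753]
squaring_board 0.64 [335. 262.] 3414 [0.395 0.312 0.018]
leaded_panel 0.74 [313. 324.] 1428 [0.264 0.522 0.006]
leaded_panel 0.58 [330. 246.] 1450 [0.398 0.306 0.026]
clamp_bar 0.65 [365. 211.] 1011 [0.447 0.122 0.04 ]
clamp_lever 0.59 [364. 204.] 140 [0.445 0.118 0.064]
bar_push 0.88 [360. 207.] 984 [0.447 0.122 0.04 ]
flux_bottle 0.89 [226. 216.] 1230 [0.632 0.427 0.079]
top 411.20349283374946 [0.38530088 0.25200262 1.13898913] [ 1.38203114e-01  5.02390532e-04 -9.90403780e-01]
squaring_board 0.75 [334. 242.] 5514 [0.435 0.219 0.019]
squaring_board 0.19 [266. 156.] 546 [0.641 0.405 0.121]
leaded_panel 0.93 [306. 253.] 1829 [0.408 0.298 0.028]
leaded_panel 0.8 [222. 304.] 919 [0.27  0.518 0.008]
leaded_panel 0.7 [430. 125.] 774 [ 0.761 -0.046  0.008]
leaded_panel 0.52 [375. 233.] 1157 [0.459 0.114 0.043]
clamp_bar 0.57 [375. 235.] 1164 [0.458 0.114 0.043]
clamp_lever 0.68 [376. 238.] 121 [0.446 0.113 0.069]
bar_push 0.76 [377. 233.] 1102 [0.459 0.114 0.044]
flux_bottle 0.63 [263. 154.] 543 [0.641 0.405 0.121]
```

View pics/scene0.png

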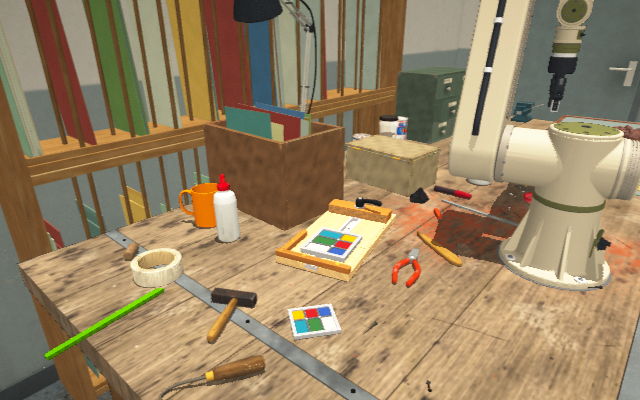

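View pics/top0.png

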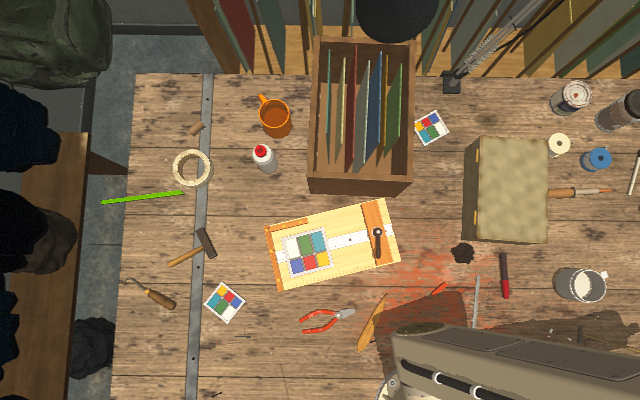

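```bash
python3 - <<'E'
import cv2
a=cv2.imread('pics/top0.png')[170:310,210:420]; cv2.imwrite('pics/top0c.png',cv2.resize(a,None,fx=3.8,fy=3.8,interpolation=cv2.INTER_CUBIC))
E
```

```text
(no output)
```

View pics/top0c.png

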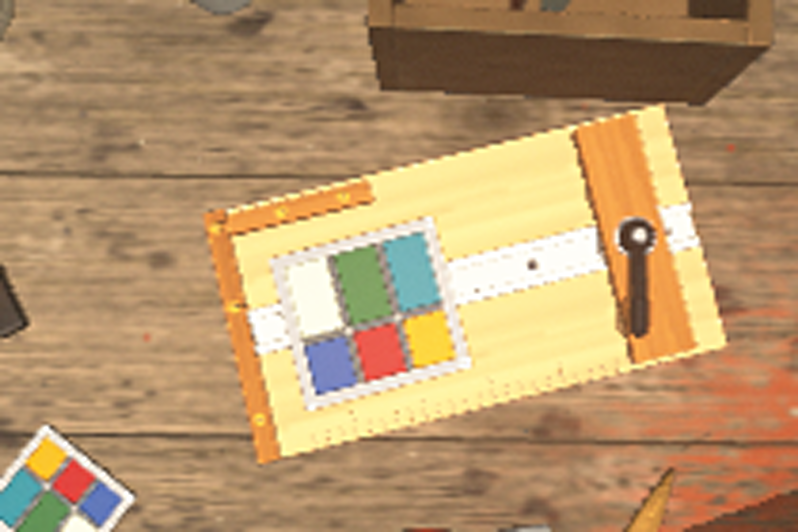

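Panels in the top view: (306,253) on the board, (222,304) on the bench and (430,125) by the box. The one on the board has the largest mask (1829 px against 919 and 774) and lies on the board next to the fences, as the enlarged crop shows, so it is the job's panel. Next I measure poses.

```bash
cat > meas.py <<'E'
from h import *
from scipy.optimize import minimize
import sys
def rect(p,W,m,name,zt):
    R,_=cv2.Rodrigues(np.array(p['rvec'],float)); C=-R.T@np.array(p['tvec'],float).ravel()
    cs=max(cv2.findContours(m.astype(np.uint8),cv2.RETR_EXTERNAL,cv2.CHAIN_APPROX_NONE)[0],key=cv2.contourArea)
    r=cv2.minAreaRect(cs); 
    # intersect contour with plane z=zt
    def ray(q):
        d=np.stack([(q[:,0]-p['cx'])/p['fx'],(q[:,1]-p['cy'])/p['fy'],np.ones(len(q))],-1)@R
        return C+d*((zt-C[2])/d[:,2])[:,None]
    X=ray(cs[:,0].astype(float))[:,:2]
    q=cv2.minAreaRect((X*1000).astype(np.float32)); return q
if __name__=='__main__':
    p=imaging.read_camera('top'); W=cloud(p)
    bench=(np.abs(W[...,2])<0.012); print('bench z',np.nanmedian(W[...,2][bench]))
    reg=(np.hypot(W[...,0]-.43,W[...,1]-.22)<.22)
    z=W[...,2]
    m=reg&(z>0.011)&(z<.1)
    n,l,st,_=cv2.connectedComponentsWithStats(m.astype(np.uint8)); k=1+np.argmax(st[1:,4]); m=l==k
    print('board',rect(p,W,m,'b',.018), m.sum())
    mp=imaging.cut_out(p,'leaded_panel')[0]['mask']; print('panel net',rect(p,W,mp,'p',.030))
    mb=imaging.cut_out(p,'clamp_bar')[0]['mask']; print('bar net',rect(p,W,mb,'c',.042))
    ml=imaging.cut_out(p,'clamp_lever')[0]['mask']; print('lever net',rect(p,W,ml,'c',.068))
    v=np.zeros((400,640),np.uint8); zz=np.clip((z+.01)/.09*255,0,255); v=np.nan_to_num(zz).astype(np.uint8)
    c=np.hstack([cv2.resize(a[170:310,250:420],None,fx=2.35,fy=2.35) for a in (np.dstack([v]*3),p['img'][...,::-1])])
    cv2.imwrite('pics/'+sys.argv[1],c)
E
python3 meas.py m0.png
```

```text
bench z 0.0008945532872131112
board ((473.0679931640625, 216.70252990722656), (255.8614044189453, 391.287841796875), 14.703371047973633) 8455
panel net ((272.3973388671875, 511.2825012207031), (83.86991119384766, 76.85498046875), 53.95322036743164)
bar net ((460.44891357421875, 111.49610900878906), (170.58348083496094, 50.66758728027344), 13.927530288696289)
lever net ((431.98028564453125, 113.17396545410156), (18.240428924560547, 75.13072204589844), 89.57012939453125)
```

View pics/m0.png

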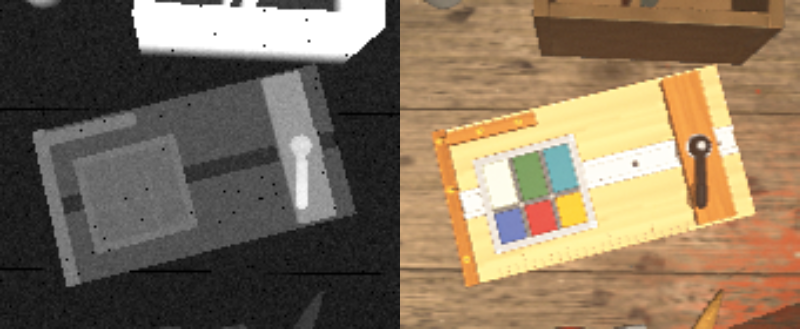

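```bash
cat > meas2.py <<'E'
from meas import *
def line_rect(p,m,zt):
    return rect(p,None,m,'',zt)
p=imaging.read_camera('top'); W=cloud(p); z=W[...,2]
big=np.zeros((400,640),bool); bm=imaging.cut_out(p,'squaring_board')[0]['mask']
pl=[d for d in imaging.cut_out(p,'leaded_panel')]
reg=cv2.dilate(cv2.fillConvexPoly(np.zeros((400,640),np.uint8),cv2.convexHull(np.argwhere(bm)[:,::-1].astype(np.int32)),1),np.ones((5,5)))>0
m=reg&(z>.011)&(z<.09)&(W[...,0]<.56)
m=cv2.morphologyEx(m.astype(np.uint8),cv2.MORPH_OPEN,np.ones((5,5)))>0
cv2.imwrite('pics/bm_%s.png'%sys.argv[1],m.astype(np.uint8)*255)
q=line_rect(p,m,.018+.000); print('board',q)
# board pose from footprint: long axis
b=cv2.boxPoints(q)/1000; c=b.mean(0)
e=[b[1]-b[0],b[2]-b[1]]; e=max(e,key=np.linalg.norm); e=e/np.linalg.norm(e)
if e[1]<0:e=-e
ex=e; ey=np.array([-e[1],e[0]])
print('c',c,'yaw',np.arctan2(ex[1],ex[0]))
for nm,lo,hi in (('panel',.025,.036),('bar',.037,.049),('lever',.058,.09)):
    a=reg&(z>lo)&(z<hi)&(W[...,0]<.56)
    n,l,st,_=cv2.connectedComponentsWithStats(cv2.morphologyEx(a.astype(np.uint8),cv2.MORPH_OPEN,np.ones((3,3)))); 
    # for panel: component nearest interior
    X=(W[...,:2]-c)@np.stack([ex,ey],1)
    for k in range(1,n):
        if st[k,4]<60: continue
        mm=l==k; print(nm,st[k,4],'board xy med',np.round(np.nanmedian(X[mm],0),4),'ext',np.round(np.nanpercentile(X[mm],[1,99],axis=0),4).tolist(),'z',round(float(np.nanmedian(z[mm])),4), np.round(np.array(line_rect(p,mm,{'panel':.03,'bar':.042,'lever':.07}[nm])[1]),0),line_rect(p,mm,.03)[2])
E
python3 meas2.py a
```

```text
board ((430.78759765625, 231.06497192382812), (181.35830688476562, 341.6054992675781), 14.478656768798828)
c [0.4307876  0.23106496] yaw 1.8234966
panel 116 board xy med [ 0.1306 -0.0766] ext [[0.1004, -0.0839], [0.1596, -0.0692]] z 0.0332 [15. 61.] 14.764232635498047
panel 1504 board xy med [0.0704 0.0055] ext [[0.0111, -0.0469], [0.1288, 0.0609]] z 0.0288 [110. 120.] 15.518442153930664
panel 182 board xy med [0.1611 0.0409] ext [[0.1541, -0.0065], [0.1686, 0.0894]] z 0.0328 [98. 16.] 14.643126487731934
bar 850 board xy med [-0.1262 -0.0147] ext [[-0.1458, -0.082], [-0.1014, 0.0838]] z 0.0433 [169.  47.] 14.704296112060547
lever 170 board xy med [-0.1153  0.0255] ext [[-0.1316, -0.0084], [-0.1015, 0.067]] z 0.0699 [18. 78.] 89.70487976074219
```

```bash
ls pics
```

```text
bm_a.png
m0.png
scene0.png
top0.png
top0c.png
```

View pics/bm_a.png

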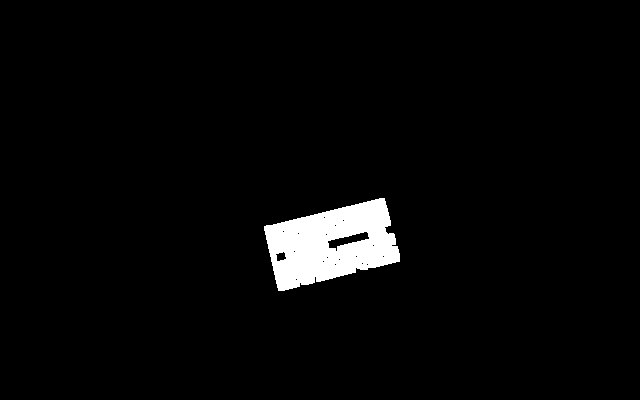

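Request:
move_arm --deltas '[1,0,0,0,0,0,4.07,1,0.0292,-0.0361,0,0,0,0,1,0.0292,-0.0361,0,0,0,0,1,0.0292,-0.0361,0,0,0,0,1,0.0292,-0.0361,0,0,0,0,1,0.0292,-0.0361,0,0,0,0,1,0.0292,-0.0361,0,0,0,0,1,0.0292,-0.0361,0,0,0,0,1,0.0292,-0.0361,0,0,0,0,1,0.0183,-0.0467,0,0,0,0]'

```text
clock: 2.3
tcp_pos: [0.3439, -0.1563, 0.2425]
orientation: [0.0, 0.992, 0.126, 0.001]
wrist_force: [1.3, -0.4, -0.2]
finger_gap: -0.0006
```

Request:
move_arm --deltas '[1,0.0183,-0.0467,0,0,0,0,1,0.0183,-0.0467,0,0,0,0,1,0.0183,-0.0467,0,0,0,0,1,0.0183,-0.0467,0,0,0,0,1,0.0183,-0.0467,0,0,0,0,1,-0.006,-0.0475,0,0,0,0,1,-0.006,-0.0475,0,0,0,0,1,-0.006,-0.0475,0.03,0,0,0,1,-0.006,-0.0475,0.03,0,0,0,1,0,0,0,0,0,0]'

```text
clock: 3.55
tcp_pos: [0.3177, 0.2061, 0.1825]
orientation: [-0.025, 0.987, 0.161, -0.006]
wrist_force: [-0.1, 0.2, 0.6]
finger_gap: -0.0001
```

```bash
cat > st.py <<'E'
from h import *
c=np.array([.4308,.2311]);ex=np.array([np.cos(1.8235),np.sin(1.8235)]);ey=np.array([-ex[1],ex[0]])
s=env.get_state(); d=s['tcp_pos'][:2]-c; f=s['wrist_force']
q=s['orientation']
print('t',s['clock'],'board xy',np.round([d@ex,d@ey],4),'z',round(s['tcp_pos'][2],4),'F board',np.round([f[:2]@ex,f[:2]@ey,f[2]],1),'gap',round(s['finger_gap'],4),'heading',np.degrees(2*np.arctan2(q[2],q[1])),np.round(q,3))
E
python3 st.py
```

```text
t 3.55 board xy [0.0041 0.1157] z 0.1825 F board [0.2 0.1 0.6] gap -0.0001 heading 18.49426375920104 [-0.025  0.987  0.161 -0.006]
```

Request:
move_arm --deltas '[1,0,0,0,0,0,0]'

```text
clock: 3.68
tcp_pos: [0.3206, 0.2062, 0.1849]
orientation: [-0.025, 0.987, 0.16, -0.004]
wrist_force: [0.1, -0.1, -0.2]
finger_gap: 0.0002
```

```bash
python3 st.py; python3 -c "
from h import *
s=env.get_state();print(s['joint_pos'],s['qvel'])"
```

```text
t 3.675 board xy [0.0034 0.113 ] z 0.1849 F board [-0.1 -0.1 -0.2] gap 0.0002 heading 18.3860518717752 [-0.025  0.987  0.16  -0.004]
[ 0.31986419 -0.04045811 -0.51356678  1.0971414   0.05156495  3.14057379] [-0.01082394 -0.00425944  0.01839402 -0.00342316  0.00194623  0.00056089]
```

```bash
cat > rot.py <<'E'
from h import *
from scipy.spatial.transform import Rotation as Ro
import sys
q=env.get_state()['orientation']; A=Ro.from_quat([q[1],q[2],q[3],q[0]])
h=np.radians(float(sys.argv[1])); 
B=Ro.from_matrix(np.array([[np.cos(h),np.sin(h),0],[np.sin(h),-np.cos(h),0],[0,0,-1]]))
print(np.degrees((A.inv()*B).as_rotvec()))
E
python3 rot.py 18.4; python3 rot.py 104.48
```

```text
[-2.95441615 -0.03468189 -0.01394504]
[ -2.35058739  -2.24725648 -86.07330771]
```

Request:
move_arm --deltas '[1,0,0,0,-2.95,-0.03,0,1,0,0,0,0,0,-9.56,1,0,0,0,0,0,-9.56,1,0,0,0,0,0,-9.56,1,0,0,0,0,0,-9.56,1,0,0,0,0,0,-9.56,1,0,0,0,0,0,-9.56,1,0,0,0,0,0,-9.56,1,0,0,0,0,0,-9.56,1,0,0,0,0,0,-9.56]'

```text
clock: 4.92
tcp_pos: [0.3244, 0.1973, 0.1855]
orientation: [-0.003, 0.607, 0.794, 0.003]
wrist_force: [-0.1, -0.2, -0.4]
finger_gap: -0.0003
```

Request:
move_arm --deltas '[1,0,0,0,0,0,0]'

```text
clock: 5.05
tcp_pos: [0.3241, 0.1973, 0.1852]
orientation: [-0.003, 0.61, 0.792, 0.003]
wrist_force: [-0.1, 0.6, 0.2]
finger_gap: 0.0002
```

```bash
python3 st.py; python3 rot.py 104.48
```

```text
t 5.05 board xy [-0.006   0.1117] z 0.1852 F board [ 0.6 -0.1  0.2] gap 0.0002 heading 104.81643618749727 [-0.003  0.61   0.792  0.003]
[ 0.04282209 -0.43861325  0.33643453]
```

Request:
move_arm --deltas '[1,0.025,0,0,0,-0.44,0.34,1,0.025,0,0.03,0,0,0,1,0.026,0,0.04,0,0,0,1,0,0,0.04,0,0,0,1,0,0,0.03,0,0,0,1,0,0,0.005,0,0,0,1,0,0,0,0,0,0]'

```text
clock: 5.92
tcp_pos: [0.3039, 0.2711, 0.0398]
orientation: [-0.0, 0.612, 0.791, -0.0]
wrist_force: [-0.6, -0.1, -0.1]
finger_gap: 0.0002
```

```bash
python3 st.py;  python3 -c "
from h import *
p=imaging.read_camera('scene'); cv2.imwrite('pics/s1.png',cv2.resize(p['img'][150:310,230:430,::-1],None,fx=3.5,fy=3.5))"
```

```text
t 5.925 board xy [0.0705 0.1128] z 0.0398 F board [ 0.1  0.6 -0.1] gap 0.0002 heading 104.552258432972 [-0.     0.612  0.791 -0.   ]
```

View pics/s1.png

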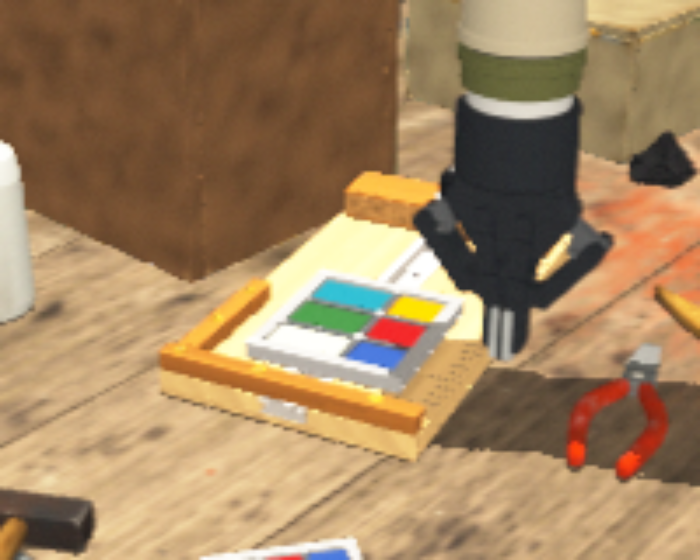

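The picture shows the closed gripper at the board's open side, facing the panel's near edge. I lower it by 7 mm and push.

Request:
move_arm --deltas '[1,0,0,0.0065,0,0,0,1,0,0.012,0,0,0,0,1,0,0.012,0,0,0,0,1,0,0.006,0,0,0,0,1,0,0.006,0,0,0,0,1,0,0.006,0,0,0,0]'

```text
clock: 6.72
tcp_pos: [0.343, 0.2813, 0.0322]
orientation: [-0.001, 0.611, 0.792, -0.002]
wrist_force: [-3.8, -1.1, 2.3]
finger_gap: 0.0001
```

```bash
python3 st.py
```

```text
t 6.725 board xy [0.0705 0.0724] z 0.0322 F board [-0.1  3.9  2.3] gap 0.0001 heading 104.66856536727134 [-0.001  0.611  0.792 -0.002]
```

Request:
move_arm --deltas '[1,0,0.005,0,0,0,0,1,0,0.005,0,0,0,0,1,0,0.003,0,0,0,0,1,0,0.002,0,0,0,0]'

```text
clock: 7.22
tcp_pos: [0.3584, 0.2854, 0.0324]
orientation: [-0.001, 0.611, 0.792, -0.001]
wrist_force: [-1.7, -0.4, -0.0]
finger_gap: 0.0
```

```bash
python3 st.py
```

```text
t 7.225 board xy [0.0707 0.0565] z 0.0324 F board [ 0.   1.8 -0. ] gap 0.0 heading 104.66178826149519 [-0.001  0.611  0.792 -0.001]
```

Request:
move_arm --deltas '[1,0,0.002,0,0,0,0,1,0,0.002,0,0,0,0,1,0,0,0,0,0,0]'

```text
clock: 7.6
tcp_pos: [0.3598, 0.2858, 0.0322]
orientation: [-0.002, 0.611, 0.792, -0.002]
wrist_force: [-7.7, -0.2, 5.5]
finger_gap: 0.0001
```

```bash
python3 st.py
```

```text
t 7.6 board xy [0.0707 0.0551] z 0.0322 F board [1.7 7.5 5.5] gap 0.0001 heading 104.69224700726538 [-0.002  0.611  0.792 -0.002]
```

Request:
move_arm --deltas '[1,0,0.002,0,0,0,0,1,0,0.002,0,0,0,0,1,0,0,0,0,0,0]'

```text
clock: 7.98
tcp_pos: [0.3603, 0.2859, 0.032]
orientation: [-0.004, 0.611, 0.792, -0.005]
wrist_force: [-15.4, -3.3, 15.8]
finger_gap: -0.0001
```

```bash
python3 st.py; python3 meas2.py b
```

```text
t 7.975 board xy [0.0706 0.0546] z 0.032 F board [ 0.7 15.7 15.8] gap -0.0001 heading 104.73535934823467 [-0.004  0.611  0.792 -0.005]
board ((430.7289123535156, 231.06326293945312), (179.86990356445312, 342.01397705078125), 14.19614315032959)
c [0.4307289  0.23106328] yaw 1.8185658
panel 704 board xy med [ 0.0789 -0.0524] ext [[0.0117, -0.0823], [0.1286, -0.0147]] z 0.0296 [ 71. 121.] 12.518789291381836
panel 74 board xy med [ 0.15   -0.0768] ext [[0.1304, -0.0864], [0.1688, -0.0684]] z 0.0332 [17. 38.] 6.401095390319824
panel 81 board xy med [ 0.1601 -0.0365] ext [[0.1541, -0.0595], [0.1679, -0.0183]] z 0.0329 [42. 15.] 14.641722679138184
bar 867 board xy med [-0.1256 -0.0132] ext [[-0.1458, -0.0826], [-0.1015, 0.0832]] z 0.0431 [169.  46.] 14.408470153808594
lever 170 board xy med [-0.1152  0.0249] ext [[-0.1313, -0.0091], [-0.1017, 0.0664]] z 0.0701 [18. 78.] 89.70487976074219
```

Request:
move_arm --deltas '[1,0,-0.012,0,0,0,0,1,0,-0.03,0,0,0,0,1,0,0,-0.05,0,0,0,1,0,0,-0.05,0,0,0,1,-0.045,0.018,0,0,0,0,1,-0.045,0.018,0,0,0,0,1,-0.045,0.018,0,0,0,0,1,-0.045,0.018,0,0,0,0,1,-0.045,0.018,0,0,0,0,1,-0.023,0,0,0,0,0]'

```text
clock: 9.38
tcp_pos: [0.4783, 0.0574, 0.1328]
orientation: [0.001, 0.612, 0.791, 0.0]
wrist_force: [-0.3, 0.4, -0.1]
finger_gap: -0.0001
```

Request:
move_arm --deltas '[1,0,0,0,0,0,0]'

```text
clock: 9.5
tcp_pos: [0.4767, 0.0582, 0.1325]
orientation: [0.0, 0.612, 0.791, -0.0]
wrist_force: [0.1, -0.5, 0.1]
finger_gap: 0.0002
```

```bash
python3 st.py; python3 rot.py 104.48; python3 meas2.py c;python3 -c "
from h import *
p=imaging.read_camera('top'); cv2.imwrite('pics/t2.png',cv2.resize(p['img'][170:310,230:430,::-1],None,fx=3.5,fy=3.5))"
```

```text
t 9.5 board xy [-0.1789 -0.0012] z 0.1325 F board [-0.5  0.   0.1] gap 0.0002 heading 104.48050033509955 [ 0.     0.612  0.791 -0.   ]
[-0.0113648   0.03868262  0.00050034]
board ((430.6826477050781, 231.0084686279297), (181.35205078125, 341.572509765625), 14.436694145202637)
c [0.43068266 0.23100847] yaw 1.8227642
panel 1593 board xy med [ 0.0735 -0.0169] ext [[0.0109, -0.0807], [0.1282, 0.0397]] z 0.0291 [125. 120.] 14.719023704528809
panel 76 board xy med [ 0.1617 -0.0513] ext [[0.1539, -0.0721], [0.1688, -0.0302]] z 0.0329 [44. 15.] 20.047163009643555
panel 63 board xy med [ 0.1603 -0.0012] ext [[0.1544, -0.0219], [0.1679, 0.0217]] z 0.0326 [45. 14.] 14.645899772644043
panel 126 board xy med [0.1607 0.0574] ext [[0.1537, 0.0267], [0.1688, 0.0885]] z 0.0327 [64. 15.] 15.693673133850098
bar 858 board xy med [-0.1255 -0.0129] ext [[-0.1454, -0.0819], [-0.1014, 0.0833]] z 0.0431 [169.  47.] 14.497426986694336
lever 165 board xy med [-0.1151  0.0256] ext [[-0.1313, -0.0082], [-0.1012, 0.0667]] z 0.0703 [18. 78.] 89.70487976074219
```

View pics/t2.png

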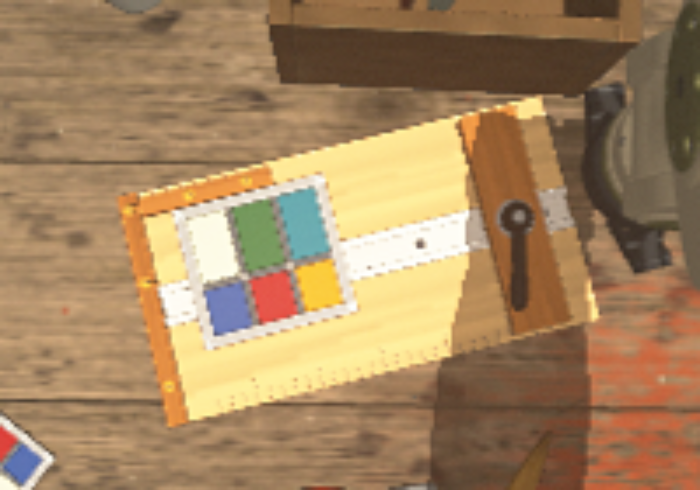

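```bash
python3 -c "
import numpy as np
W=np.load('top0.npz')['W'];c=np.array([.4308,.2311]);ex=np.array([-.25,.968]);ey=np.array([-.968,-.25])
X=(W[...,:2]-c)@np.stack([ex,ey],1);m=(np.abs(X[...,0]+.115)<.025)&(np.abs(X[...,1]-.02)<.06)
z=W[...,2][m];print(np.sort(z[~np.isnan(z)])[-15:])
m2=m&(W[...,2]>.072);print(np.nanmean(X[m2],0),m2.sum())
"
```

```text
[0.0764772  0.07685765 0.07688032 0.0774807  0.07763897 0.07767756
 0.07777121 0.07789738 0.0782091  0.07853396 0.07871858 0.07897138
 0.07912705 0.07917934 0.08038952]
[-0.11045571  0.04658077] 62
```

Request:
move_arm --deltas '[1,0,-0.001,0.03,0,0,0,1,0,0,0.03,0,0,0,1,0,0,0.025,0,0,0,1,0,0,0.01,0,0,0,1,0.008,0,0,0,0,0,1,0.006,0,0,0,0,0,1,0.005,0,0,0,0,0,1,0.005,0,0,0,0,0]'

```text
clock: 10.7
tcp_pos: [0.4694, 0.0821, 0.0383]
orientation: [0.001, 0.611, 0.791, -0.001]
wrist_force: [1.2, -5.5, 2.6]
finger_gap: 0.0001
```

```bash
python3 st.py;  python3 -c "
from h import *
p=imaging.read_camera('scene'); cv2.imwrite('pics/s3.png',cv2.resize(p['img'][120:310,260:460,::-1],None,fx=3.1,fy=3.1))"
```

```text
t 10.7 board xy [-1.539e-01 -1.000e-04] z 0.0383 F board [-5.6  0.2  2.6] gap 0.0001 heading 104.6458150044731 [ 0.001  0.611  0.791 -0.001]
```

View pics/s3.png

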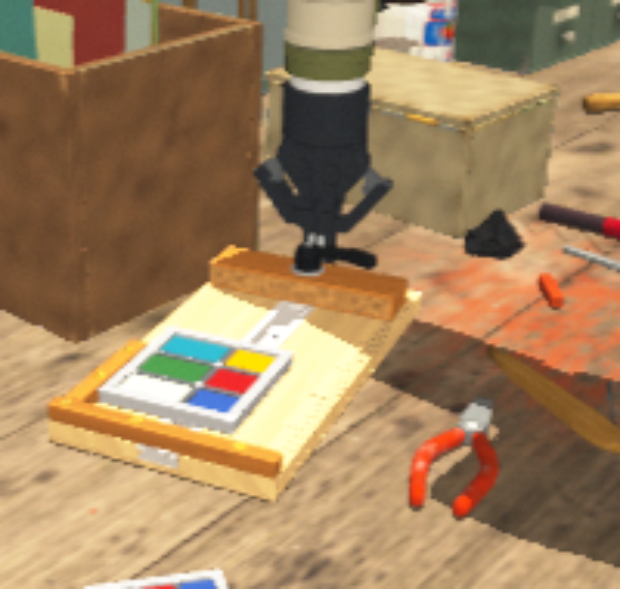

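The picture shows the closed fingers behind the middle of the bar, and the panel lying in line with the side fence. The contact force is 5.6 N.

Request:
move_arm --deltas '[1,0.008,0,0,0,0,0,1,0.008,0,0,0,0,0,1,0.008,0,0,0,0,0,1,0.008,0,0,0,0,0,1,0.008,0,0,0,0,0]'

```text
clock: 11.38
tcp_pos: [0.4594, 0.1206, 0.0382]
orientation: [0.001, 0.611, 0.791, -0.001]
wrist_force: [2.5, -6.2, 3.4]
finger_gap: 0.0001
```

```bash
python3 st.py
```

```text
t 11.375 board xy [-0.1141 -0.    ] z 0.0382 F board [-6.6 -0.8  3.4] gap 0.0001 heading 104.60648247897483 [ 0.001  0.611  0.791 -0.001]
```

Request:
move_arm --deltas '[1,0.01,0,0,0,0,0,1,0.01,0,0,0,0,0,1,0.01,0,0,0,0,0,1,0.01,0,0,0,0,0,1,0.01,0,0,0,0,0,1,0.008,0,0,0,0,0,1,0.006,0,0,0,0,0,1,0.005,0,0,0,0,0]'

```text
clock: 12.38
tcp_pos: [0.4417, 0.187, 0.0382]
orientation: [0.001, 0.611, 0.791, -0.001]
wrist_force: [1.6, -9.2, 4.7]
finger_gap: -0.0006
```

```bash
python3 st.py
```

```text
t 12.375 board xy [-0.0454  0.0004] z 0.0382 F board [-9.3  0.8  4.7] gap -0.0006 heading 104.60484679086282 [ 0.001  0.611  0.791 -0.001]
```

Request:
move_arm --deltas '[1,0.005,0,0,0,0,0,1,0.005,0,0,0,0,0,1,0.005,0,0,0,0,0,1,0.003,0,0,0,0,0,1,0.002,0,0,0,0,0]'

```text
clock: 13.0
tcp_pos: [0.4366, 0.2061, 0.0382]
orientation: [0.001, 0.612, 0.791, -0.001]
wrist_force: [1.1, -9.0, 5.4]
finger_gap: -0.0
```

```bash
python3 st.py
```

```text
t 13.0 board xy [-0.0257  0.0006] z 0.0382 F board [-9.   1.2  5.4] gap -0.0 heading 104.59334139770779 [ 0.001  0.612  0.791 -0.001]
```

Request:
move_arm --deltas '[1,0.002,0,0,0,0,0,1,0.002,0,0,0,0,0,1,0.002,0,0,0,0,0,1,0,0,0,0,0,0]'

```text
clock: 13.5
tcp_pos: [0.4352, 0.2097, 0.0383]
orientation: [0.003, 0.612, 0.791, -0.003]
wrist_force: [2.0, -15.4, 7.6]
finger_gap: 0.0003
```

```bash
python3 st.py
```

```text
t 13.5 board xy [-0.0219  0.0011] z 0.0383 F board [-15.4   1.9   7.6] gap 0.0003 heading 104.5118022755336 [ 0.003  0.612  0.791 -0.003]
```

Request:
move_arm --deltas '[1,0.002,0,0,0,0,0,1,0.002,0,0,0,0,0,1,0,0,0,0,0,0]'

```text
clock: 13.88
tcp_pos: [0.4351, 0.2099, 0.0383]
orientation: [0.006, 0.613, 0.79, -0.006]
wrist_force: [6.3, -30.4, 8.7]
finger_gap: 0.0002
```

```bash
python3 st.py;python3 meas2.py d;  python3 -c "
from h import *
for n in ('scene','top'):
  p=imaging.read_camera(n); cv2.imwrite('pics/%s4.png'%n,cv2.resize(p['img'][150:310,240:440,::-1],None,fx=3.1,fy=3.1))"
```

```text
t 13.875 board xy [-0.0216  0.0011] z 0.0383 F board [-31.    1.5   8.7] gap 0.0002 heading 104.36528961590793 [ 0.006  0.613  0.79  -0.006]
board ((406.6324462890625, 324.6098327636719), (181.35830688476562, 148.37222290039062), 14.478656768798828)
c [0.40663242 0.32460985] yaw 0.25270024
panel 1919 board xy med [0.0125 0.0091] ext [[-0.0798, -0.06], [0.081, 0.0705]] z 0.0297 [175. 135.] 14.79133129119873
```

View pics/scene4.png

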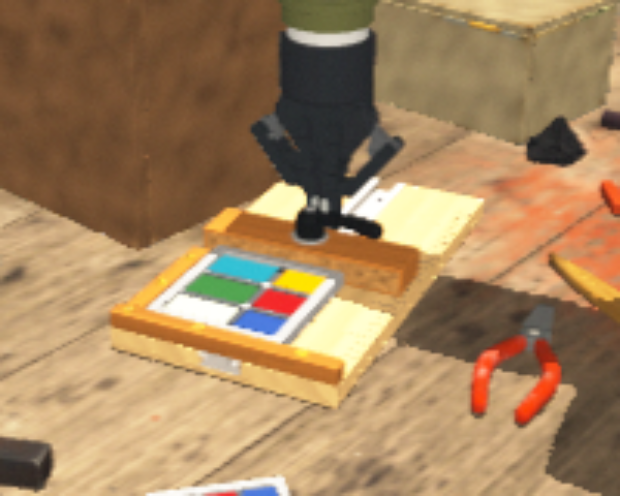

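View pics/top4.png

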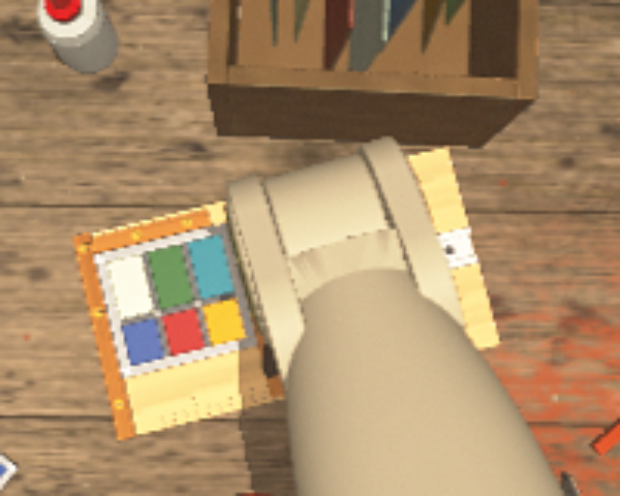

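The scene picture shows the bar tight against the panel, with the panel in the corner. I back off and check from the top.

Request:
move_arm --deltas '[1,-0.01,0,0,0,0,0,1,-0.03,0,0,0,0,0,1,0,0,-0.03,0,0,0,1,-0.045,0,-0.03,0,0,0,1,-0.05,0.01,0,0,0,0,1,-0.05,0,0,0,0,0,1,0,0,0,0,0,0]'

```text
clock: 15.0
tcp_pos: [0.4907, 0.0384, 0.0975]
orientation: [-0.0, 0.613, 0.79, -0.0]
wrist_force: [-0.3, 1.0, -0.0]
finger_gap: -0.0001
```

```bash
python3 st.py;python3 meas2.py e;  python3 -c "
from h import *
for n in ('top',):
  p=imaging.read_camera(n); cv2.imwrite('pics/%s5.png'%n,cv2.resize(p['img'][170:310,240:440,::-1],None,fx=4,fy=4))
  W=cloud(p);np.save('W5.npy',W)
  c=np.array([.4308,.2311]);ex=np.array([-.25,.968]);ey=np.array([-.968,-.25])
  X=(W[...,:2]-c)@np.stack([ex,ey],1);r=(np.abs(X[...,0])<.17)&(np.abs(X[...,1])<.09);z=W[...,2]
  for a,lo,hi in(('bar',.038,.048),('lever',.058,.09)):
    m=r&(z>lo)&(z<hi)&(X[...,0]>-.05); print(a,m.sum(),np.nanmedian(X[m],0),np.nanpercentile(X[m],[1,99],axis=0))
    if a=='lever':
      for b in np.arange(-.01,.07,.01):
        k=m&(abs(X[...,1]-b)<.005); print(round(b,3),k.sum(),np.round(np.nanmean(X[k],0),4))
"
```

```text
t 15.0 board xy [-0.2016 -0.0098] z 0.0975 F board [ 1.  0. -0.] gap -0.0001 heading 104.39130414958795 [-0.     0.613  0.79  -0.   ]
board ((430.78765869140625, 231.06497192382812), (181.35830688476562, 341.6054992675781), 14.478656768798828)
c [0.43078768 0.23106496] yaw 1.8234966
panel 2003 board xy med [ 0.1093 -0.0152] ext [[0.0361, -0.0818], [0.1677, 0.0818]] z 0.03 [175. 135.] 14.480958938598633
bar 889 board xy med [ 0.0099 -0.0101] ext [[-0.0098, -0.0817], [0.0338, 0.0845]] z 0.0433 [169.  46.] 14.4894380569458
lever 161 board xy med [0.0194 0.0254] ext [[0.0034, -0.0083], [0.0337, 0.0677]] z 0.0704 [79. 18.] 0.6665363907814026
bar 893 [ 0.00987966 -0.00990199] [[-0.00951117 -0.08183609]
 [ 0.03407509  0.08452428]]
lever 163 [0.01933293 0.02480329] [[ 0.00270768 -0.00876837]
 [ 0.03368297  0.06764355]]
-0.01 11 [ 0.0124 -0.0073]
0.0 32 [0.0121 0.0003]
0.01 23 [0.0127 0.0095]
0.02 16 [0.0171 0.0201]
0.03 16 [0.0196 0.0301]
0.04 18 [0.0229 0.0404]
0.05 20 [0.0259 0.05  ]
0.06 21 [0.0285 0.0601]
```

View pics/top5.png

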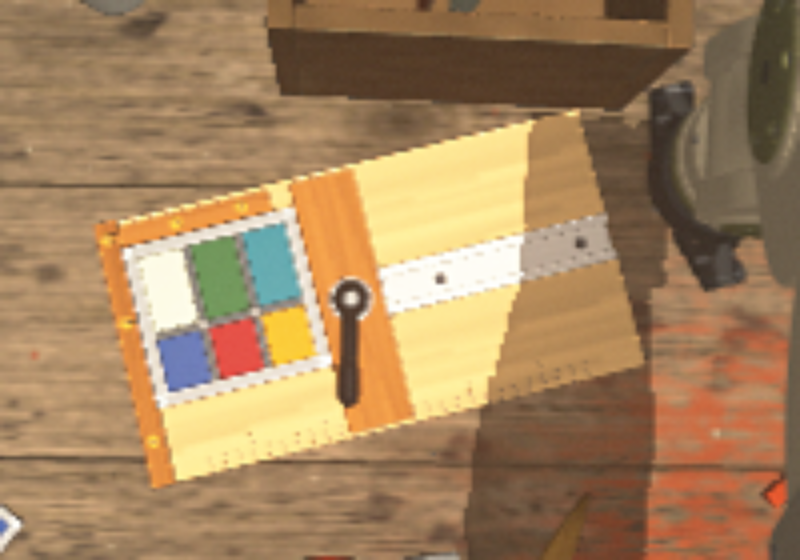

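```bash
python3 -c "
import numpy as np
ax=np.array([.0125,0]);prev=None
for t in (.27,.45,.62,.8,.97,1.15,1.3,1.45,1.6,1.7):
    u=np.array([np.sin(t),np.cos(t)]);n=np.array([np.cos(t),-np.sin(t)])
    p=ax+.052*u-(.007+.011*abs(n[0])+.0145*abs(n[1]))*n
    print(t,np.round(p,4),'tx,ty',None if prev is None else np.round([p[0]-prev[0],-(p[1]-prev[1])],4));prev=p
"; python3 rot.py 104.48
```

```text
0.27 [0.0057 0.0558] tx,ty None
0.45 [0.0142 0.0569] tx,ty [ 0.0085 -0.0011]
0.62 [0.0229 0.0565] tx,ty [0.0087 0.0004]
0.8 [0.0323 0.0542] tx,ty [0.0095 0.0023]
0.97 [0.0412 0.0502] tx,ty [0.0088 0.004 ]
1.15 [0.0499 0.0438] tx,ty [0.0087 0.0064]
1.3 [0.0562 0.037 ] tx,ty [0.0063 0.0069]
1.45 [0.0614 0.0288] tx,ty [0.0052 0.0081]
1.6 [0.0651 0.0203] tx,ty [0.0037 0.0085]
1.7 [0.067  0.0159] tx,ty [0.0019 0.0044]
[-0.15097139 -0.07119239  0.24679597]
```

Request:
move_arm --deltas '[1,0.04,-0.013,0,0,0,0,1,0.04,-0.013,0,0,0,0,1,0.04,-0.013,0,0,0,0,1,0.04,-0.013,0,0,0,0,1,0.033,-0.014,0,0,0,0,1,0,0,0.0285,0,0,0,1,0,0,0,0,0,0]'

```text
clock: 16.08
tcp_pos: [0.374, 0.2114, 0.0677]
orientation: [-0.002, 0.61, 0.793, -0.002]
wrist_force: [0.2, 0.3, -0.3]
finger_gap: 0.0002
```

```bash
python3 st.py;  python3 -c "
from h import *
p=imaging.read_camera('scene'); cv2.imwrite('pics/s6.png',cv2.resize(p['img'][150:310,240:440,::-1],None,fx=3.5,fy=3.5))"
```

```text
t 16.075 board xy [-0.0048  0.0599] z 0.0677 F board [ 0.2 -0.2 -0.3] gap 0.0002 heading 104.86200394265707 [-0.002  0.61   0.793 -0.002]
```

View pics/s6.png

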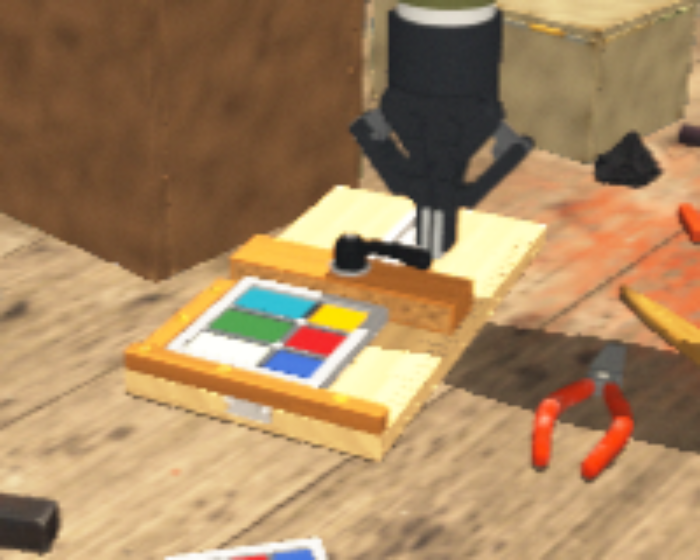

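The fingertips sit behind the lever's end, so I sweep it now.

Request:
move_arm --deltas '[1,0.005,0.0035,0,0,0,-0.3,1,0.0055,0,0,0,0,0,1,0.0085,-0.001,0,0,0,0,1,0.0087,0.0004,0,0,0,0,1,0.0095,0.0023,0,0,0,0]'

```text
clock: 16.75
tcp_pos: [0.3721, 0.248, 0.0689]
orientation: [-0.0, 0.609, 0.793, -0.001]
wrist_force: [3.7, -4.3, -1.6]
finger_gap: 0.0002
```

```bash
python3 st.py
```

```text
t 16.75 board xy [0.031  0.0526] z 0.0689 F board [-5.1 -2.5 -1.6] gap 0.0002 heading 104.93855301026498 [-0.     0.609  0.793 -0.001]
```

Request:
move_arm --deltas '[1,0.0088,0.003,0,0,0,0,1,0.0087,0.0064,0,0,0,0,1,0.0063,0.0069,0,0,0,0,1,0,0,0,0,0,0]'

```text
clock: 17.25
tcp_pos: [0.3819, 0.2762, 0.0687]
orientation: [-0.001, 0.609, 0.793, -0.0]
wrist_force: [-0.9, -0.4, 0.0]
finger_gap: 0.0002
```

```bash
python3 st.py;  python3 -c "
from h import *
p=imaging.read_camera('scene'); cv2.imwrite('pics/s7.png',cv2.resize(p['img'][150:310,240:440,::-1],None,fx=3.5,fy=3.5))"
```

```text
t 17.25 board xy [0.0559 0.0361] z 0.0687 F board [-0.1  1.   0. ] gap 0.0002 heading 105.02487887519854 [-0.001  0.609  0.793 -0.   ]
```

View pics/s7.png

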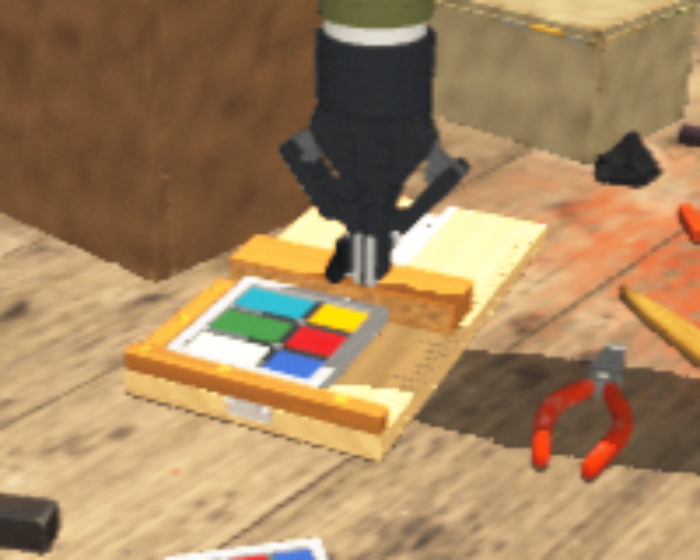

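The lever has swung ahead of the fingers. I finish the quarter turn.

Request:
move_arm --deltas '[1,0.005,0.008,0,0,0,0,1,0.003,0.008,0,0,0,0,1,0.001,0.004,0,0,0,0,1,0,0,0,0,0,0]'

```text
clock: 17.8
tcp_pos: [0.3945, 0.2866, 0.0681]
orientation: [-0.003, 0.609, 0.793, -0.005]
wrist_force: [-12.8, -9.1, 11.7]
finger_gap: -0.0
```

```bash
python3 st.py
```

```text
t 17.8 board xy [0.0628 0.0212] z 0.0681 F board [-5.6 14.7 11.7] gap -0.0 heading 104.95077279923467 [-0.003  0.609  0.793 -0.005]
```

Request:
move_arm --deltas '[1,0,0.003,0,0,0,0,1,0,0.002,0,0,0,0,1,0,0,0,0,0,0]'

```text
clock: 18.18
tcp_pos: [0.3951, 0.2868, 0.0678]
orientation: [-0.005, 0.609, 0.793, -0.008]
wrist_force: [-23.0, -11.2, 21.5]
finger_gap: -0.0001
```

```bash
python3 st.py
```

```text
t 18.175 board xy [0.0628 0.0206] z 0.0678 F board [-5.1 25.1 21.5] gap -0.0001 heading 104.99407575196508 [-0.005  0.609  0.793 -0.008]
```

Request:
move_arm --deltas '[1,0,-0.01,0,0,0,0,1,0,-0.025,0,0,0,0,1,0,-0.01,-0.04,0,0,0,1,0,0,-0.05,0,0,0,1,-0.05,0,-0.02,0,0,0,1,-0.06,0,0,0,0,0,1,-0.06,0,0,0,0,0,1,-0.06,0,0,0,0,0,1,-0.05,0,0,0,0,0,1,0,0,0,0,0,0]'

```text
clock: 19.42
tcp_pos: [0.4356, 0.0051, 0.1796]
orientation: [0.001, 0.611, 0.791, 0.0]
wrist_force: [-0.4, 1.8, 1.2]
finger_gap: 0.0
```

```bash
python3 st.py;python3 meas2.py f;  python3 -c "
from h import *
p=imaging.read_camera('top'); cv2.imwrite('pics/top8.png',cv2.resize(p['img'][140:310,220:420,::-1],None,fx=3.5,fy=3.5))
W=cloud(p);c=np.array([.4308,.2311]);ex=np.array([-.25,.968]);ey=np.array([-.968,-.25])
X=(W[...,:2]-c)@np.stack([ex,ey],1);z=W[...,2]
m=(z>.058)&(z<.09)&(abs(X[...,0]-.04)<.06)&(abs(X[...,1])<.08)
for b in np.arange(.01,.08,.01):
  k=m&(abs(X[...,0]-b)<.005); print(round(b,3),k.sum(),np.round(np.nanmean(X[k],0),4))
"
```

```text
t 19.425 board xy [-0.22    0.0519] z 0.1796 F board [ 1.8 -0.   1.2] gap 0.0 heading 104.6154231066958 [0.001 0.611 0.791 0.   ]
board ((430.78759765625, 231.06497192382812), (181.35830688476562, 341.6054992675781), 14.478656768798828)
c [0.4307876  0.23106496] yaw 1.8234966
panel 1825 board xy med [ 0.1037 -0.0221] ext [[0.0361, -0.0827], [0.1675, 0.0398]] z 0.0298 [128. 135.] 14.387829780578613
panel 99 board xy med [0.1611 0.0647] ext [[0.1541, 0.0335], [0.1686, 0.0901]] z 0.0329 [58. 15.] 15.801127433776855
bar 971 board xy med [0.0118 0.0091] ext [[-0.0098, -0.081], [0.0337, 0.0851]] z 0.0432 [170.  46.] 14.387212753295898
lever 166 board xy med [0.0348 0.0009] ext [[0.0014, -0.0082], [0.079, 0.0111]] z 0.0703 [21. 79.] 8.38502025604248
0.01 32 [0.0101 0.0017]
0.02 24 [0.0191 0.0014]
0.03 16 [0.0298 0.0012]
0.04 16 [0.0393 0.0013]
0.05 16 [0.0498 0.001 ]
0.06 19 [0.0598 0.0003]
0.07 22 [ 0.0698 -0.0001]
0.08 9 [ 0.0776 -0.0007]
```

View pics/top8.png

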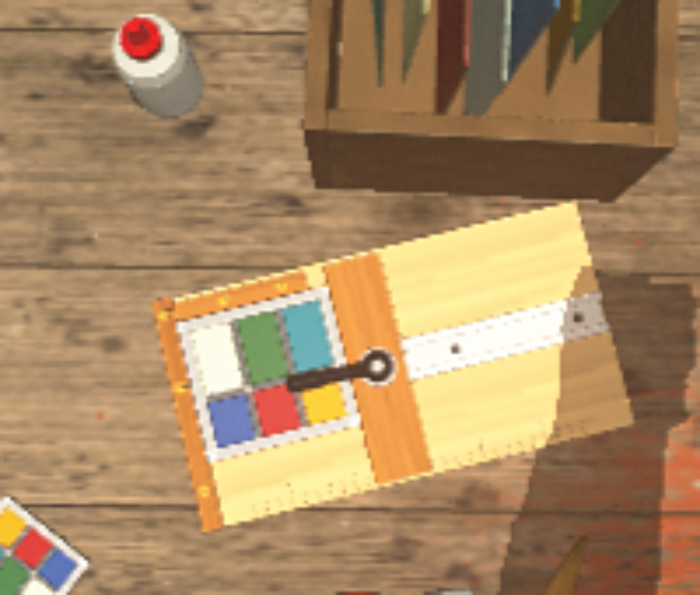

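The picture shows the panel in the corner, the bar tight against it, the lever pointing to the board's +x over the panel, and the bottle (crop 155,65) standing untouched. The gripper is clear.

```bash
python3 -c "
from h import *
print(order.hand_in())"; python3 st.py
```

```text
the job is handed in; nothing more can be done
None
the job is handed in; nothing more can be done
```

I squared the panel in the fence corner, pushed the bar tight against it at its middle, swung the lever to its stop and handed the job in at about 19.5 s. The hand-in gives no verdict.

**Last top-camera check before hand-in**
- **Panel:** its open +y edge is at board y = 0.040 and its -x edge at x = 0.036. Squared up, these would be 0.040 and 0.035. Its outline shows no visible skew to the board.
- **Bar:** its +x face is at about x = 0.034, which puts the bar's origin at about 0.012 (its place is 0.013).
- **Lever:** it lies along board +x, at about 1.6 rad, and the force rose against its stop. It was at about 0.27 rad while the panel and bar were already tight.
- **Bottle:** standing in the same spot in the picture; I did not measure its position again.
- **Gripper:** clear of everything, with only 1–2 N of sensor noise.

**What went wrong:** on the approach the last joint reached its range limit, so the tool stopped short and tilted slightly. I levelled it and turned the gripper about 86° before touching anything. The highest wrist force I read was about 33 N, with the bar pressed home and again with the lever at its stop.

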